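Put the tube mixer's carousel into gear and index it

TASK

Put the tube mixer into gear: ease its knob down gently while rocking it to and fro until the teeth underneath mesh and the knob drops fully home, never forcing it against blocked teeth. Then turn the carousel with the knob until its one empty place stands at the pointer, and let go. Do not touch the carousel or its tubes, and leave the things around the mixer where they are.

Things in the scene. Friction and masses are not known exactly. Their poses are not given: they have to be found in the camera images.
- machine: fixed white tube mixer, housing 250 x 250 mm and 70 mm high; origin on the bench under the centre of the housing, which is also the vertical axis of spindle, knob and carousel. Its +x axis points to the side with the steel pointer
- knob: black gear-change knob on the vertical spindle: a flange (82 mm across, 6 mm thick) with an upright bar grip on it, 54 mm long along the knob's x, 20 mm thick along y, 42 mm high. Turns both ways without end, turning the spindle; slides 12 mm down on it with 4 N friction and stays where left. Origin at the centre of the flange's underside: 136 mm above the bench raised (start), 124 mm fully home
- knob_grip (a point): point on the axis and inside the bar grip, 32 mm above the knob's origin, a good height to grip. Once meshed, the knob drives the carousel with about 2.5 degrees of play each way; until then the carousel stands still. Fully home, the flange rests on the rim of the carousel's cup
- dog_teeth (a point): point on the axis at the height of the toothed dog's lower end, hidden in the cup; 32 mm below the knob's origin, it moves with the knob. The dog is cushioned in the knob by a spring of 3 N per mm: its teeth meet the gear's about 2 mm down, and while they are blocked each further mm of push adds 3 N on them. Above 20 N on blocked teeth they are harmed
- gear_centre (a point): point on the axis at the top of the hidden ring of six gear teeth, 102 mm above the bench. The angle where teeth mesh is not measured: it recurs every 60 degrees of knob against carousel, in a window about 5 degrees wide. Turned slowly over it under 5 to 12 N the dog drops in by itself, up to as far as its cushion was pressed in, and the load falls away
- carousel: aluminium disc, 210 mm across, 10 mm thick, turning about the mixer's axis; friction of 0.15 N m holds it. Origin at the centre of its underside, 78 mm above the bench; z up, its +x points to the empty place. Eight places at 85 mm radius; seven hold tubes whose white caps rise to 112 mm above the bench. A grey cup in the middle (82 mm across, rim 124 mm above the bench) hides the gear
- empty_place (a point): centre of the empty (dark) tube place on the carousel's upper face, 85 mm from the axis; at the start 25 to 80 degrees anticlockwise, seen from above, of the pointer
- pointer_tip (a point): tip of the fixed steel pointer on the mixer's +x side, 96 mm from the axis and 98 mm above the bench, pointing to the axis; its post stands outside the disc and is 100 mm high
- beaker: loose empty glass beaker, 68 mm across and 95 mm high, bystander; origin under its centre
- spot_plate: loose white spot plate with wells, 85 x 115 x 12 mm, bystander; origin under its centre
- tube_rack: loose yellow tube rack, 70 x 130 x 58 mm, bystander; origin under its centre

How it is judged:
By the outcome, as a careful person would: the job done as asked, in the order asked, and still so for the second after the job is handed in, with the robot touching nothing.
It also fails if it takes over 51 s, if anything falls off the work surface, if the arm or the gripper's body presses on something with over 40 N, if the wrist force passes 120 N, or if a joint passes its speed limit or range.

ROBOT

A 6-joint arm with a two-finger parallel gripper is mounted at the origin on the work surface. World frame = base frame: x ahead of the robot, y to its left, z up, the work surface at z = 0. Lengths are in mm, angles in rad, forces in N, time in s.
With the tool pointing down it reaches from about 375 to 925 mm from the base axis. Payload 5.7 kg.
Tool frame: the origin (TCP) lies at the very end of the fingers, on their centre line; the grasp point (between the pads) lies 19 mm behind it; z points along the fingers, y is the direction in which the jaws open and shut (so a half turn about z gives the same grasp; the last joint's range is limited). The gripper opens to 88 mm and grips with 3 to 60 N. Pads are 20 mm wide; open, the fingers measure 115 mm over their backs; the gripper's body (75 mm by 178 mm) begins 61 mm behind the grasp point.
Start: joints at [-0.115, 0.359, 1.51, -0, 1.272, -0.115], TCP at [599.966, -0.004, 197.223] pointing down, gripper open.
Joint ranges: [-2.97, 2.97], [-1.01, 2.36], [0.21, 2.38], [-0.96, 4.11], [0.2, 2.71], [-2.98, 2.98]. Speed limits (rad/s): [2.39, 2.39, 3.14, 3.14, 3.14, 3.14].

INTERFACE

Orientations are given as a unit quaternion [x, y, z, w].
In Python, from workcell import robot, cams gives the robot as it stands.
- The arm moves only by the tool send_rows, never from a script. Its argument "deltas" is a list of rows, each a list of 7 numbers: the shift along the tool's x, y, z in mm, then the turn, a rotation vector about the tool's x, y, z in rad, then the opening, from 0 (shut) to 1 (fully open). In form: [[tx, ty, tz, rx, ry, rz, hand], ...]. A call has exactly 8 rows; each row shifts and turns the commanded pose from where the row before left it, along the tool's axes as they then stand; what a row does not reach is not made up. A row lasts 1/8 s, in which the tool goes at most 62.5 mm and 10.7 degrees, less where a joint would pass 70% of its speed; a pose out of reach is approached as far as the arm can. A call is refused whole if a number of a shift passes 62.5 or a number of a turn 0.188, either way. A call with a gripper value outside its range is refused whole. The fingers move at their own pace and stop on an object; "newtons" is the grip in N (left out, the last holds). Time passes only in rows, so rows that do not move let the fingers close, or fill a call up. It gives the time, the measured TCP pose, the force and the opening at its end, in the units of the state.
- robot.sense(): the state, without advancing time (a new reading comes with each control period).
- cams.read_camera(name): name is "scene" or "side" or "wrist"; returns a dict with "frame" (384x512x3 uint8, red, green, blue), "depth" (384x512 float32, mm along the optical axis (not along the pixel's ray), 0 where there is no reading), "fx", "fy", "cx", "cy" (pixels), "world_to_cam" (4x4, takes a point from world to camera coordinates); the wrist camera has in their place "T_tool_cam" (4x4, takes a point from camera to tool coordinates, whose origin is the TCP and whose axes are the flange's). Camera axes: x right, y down, z forward; pixel columns grow to the right and rows downward; lengths in mm; the calibration is good to about 2 mm. A picture is of the moment at which its call begins: read the wrist's pose just before it.
- robot.hand_in(): hands the job in, once; it reports no verdict.
The state is a dict: "time": time; "joint_positions": joint angles; "qvel": joint speeds; "joint_torque": joint torques, N m; "eef_pos": TCP position; "tool_rot": TCP orientation; "ft_force": force on the tool from outside, world axes, zero at the start; "ft_torque": the same for the moment, N m; "finger_gap": finger opening in mm.
Only numpy, scipy, OpenCV 4.12 (cv2) and the standard library are available. Lean on these libraries where they do the work, as an engineer would, in place of code of your own. Each camera call takes 0.05 s, during which the arm holds its last target.

## Working session

There is one attempt and no reset: what is moved stays moved. The work goes in short steps, Python scripts to look and compute and a tool call to move; the robot and the scene stay as the last step left them, time stands still between calls to the robot, and variables do not carry over. Pictures are saved under pics/ and viewed, and the job is handed in when it is done.

Besides the shell and the picture viewer there is one more tool, called as name(argument=value, ...) on one line, values as JSON. send_rows: Moves the arm, as the interface text tells. Its arguments: {"type":"object","properties":{"deltas":{"type":"array","items":{"type":"array","items":{"type":"number"}}},"newtons":{"type":"number"}},"required":["deltas"]}

```bash
ls; mkdir -p pics
python3 - <<'E'
from workcell import robot, cams
import cv2,pickle
s=robot.sense(); print(s)
d={}
for n in ["scene","side","wrist"]:
    c=cams.read_camera(n); d[n]=c
    cv2.imwrite(f"pics/{n}0.png",c["frame"][:,:,::-1])
    print(n,c["fx"],c["fy"],c["cx"],c["cy"],c.get("world_to_cam",c.get("T_tool_cam")))
d['s']=s
pickle.dump(d,open("d0.pkl","wb"))
E
```

```text
pics
{'time': 0.0, 'joint_positions': array([-1.15114700e-01,  3.59460901e-01,  1.51142954e+00, -2.68202728e-05,
        1.27249814e+00, -1.15099195e-01]), 'qvel': array([ 9.81143033e-04, -4.81355484e-04, -4.72838292e-04,  7.07763777e-07,
        7.45036249e-04, -3.54416116e-04]), 'joint_torque': array([-2.01257943e-03, -5.15376234e+01, -2.70722097e+01,  6.73234044e-02,
        3.48843460e-02, -1.61260368e-04]), 'eef_pos': array([5.99263172e+02, 5.82124325e-02, 1.96436997e+02]), 'tool_rot': array([ 7.07109183e-01,  7.07103809e-01, -5.67868132e-04, -6.95718551e-04]), 'ft_force': array([-0.21870364, -0.72649349, -0.48443571]), 'ft_torque': array([ 0.008834  , -0.01016771,  0.03221899]), 'finger_gap': 87.98596472877196}
scene 397.92403427573475 397.92403427573475 258.0794378883579 187.52431287422527 [[-8.62566897e-01  5.05938780e-01 -2.07349564e-03  4.24764904e+02]
 [ 4.34297454e-01  7.38311921e-01 -5.16024446e-01 -1.46733809e+02]
 [-2.59545892e-01 -4.46006119e-01 -8.56571347e-01  1.55498832e+03]
 [ 0.00000000e+00  0.00000000e+00  0.00000000e+00  1.00000000e+00]]
side 353.94325739777713 353.94325739777713 256.33457602606734 191.4687130597061 [[ 8.84821522e-01 -4.65856693e-01  8.27136665e-03 -4.56198515e+02]
 [-3.31101365e-01 -6.41166847e-01 -6.92298317e-01  2.29696361e+02]
 [ 3.27815131e-01  6.09821790e-01 -7.21564013e-01  9.17275752e+02]
 [ 0.00000000e+00  0.00000000e+00  0.00000000e+00  1.00000000e+00]]
wrist 313.99503473185337 313.99503473185337 256.45830214891004 193.7687261916794 [[ 1.38702188e-04 -9.62441359e-01 -2.71489615e-01  7.46495577e+01]
 [ 9.99999943e-01  2.17220563e-04 -2.59162301e-04 -3.98215710e-01]
 [ 3.08401644e-04 -2.71489564e-01  9.62441334e-01 -1.86261477e+02]
 [ 0.00000000e+00  0.00000000e+00  0.00000000e+00  1.00000000e+00]]
```

View pics/scene0.png

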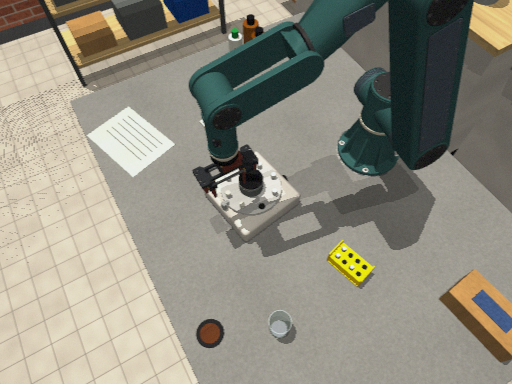

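View pics/side0.png

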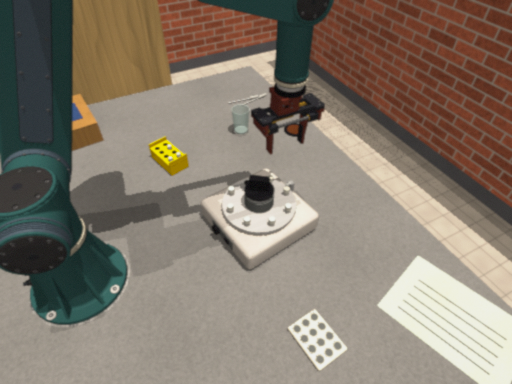

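View pics/wrist0.png

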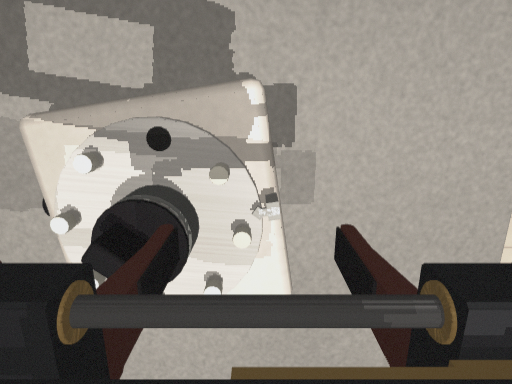

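The wrist view shows the pointer at about (265,208), the empty place at (158,138) and the knob bar near (115,240). Caps are at (83,162), (219,174), (60,225), (241,240) and (213,283). Next I'll cast rays through these.

```bash
cat > h.py <<'E'
import numpy as np, cv2, pickle
from scipy.spatial.transform import Rotation as R
def rays(c,s,px):
    px=np.atleast_2d(np.asarray(px,float))
    d=np.c_[(px[:,0]-c["cx"])/c["fx"],(px[:,1]-c["cy"])/c["fy"],np.ones(len(px))]
    if "world_to_cam" in c: T=np.linalg.inv(c["world_to_cam"])
    else:
        W=np.eye(4);W[:3,:3]=R.from_quat(s["tool_rot"]).as_matrix();W[:3,3]=s["eef_pos"];T=W@c["T_tool_cam"]
    return T[:3,3],d@T[:3,:3].T
def onz(c,s,px,z):
    o,d=rays(c,s,px); return o+d*((z-o[2])/d[:,2])[:,None]
def cloud(c,s):
    v,u=np.mgrid[0:384,0:512]; o,d=rays(c,s,np.c_[u.ravel(),v.ravel()])
    return (o+d*c["depth"].reshape(-1,1)).reshape(384,512,3), c["depth"]>0
E
python3 - <<'E'
from h import *
d=pickle.load(open("d0.pkl","rb"));s=d['s'];c=d['wrist']
caps=onz(c,s,[(83,162),(219,174),(60,225),(241,240),(213,283)],112)[:,:2]
A=np.c_[2*caps,np.ones(5)];x=np.linalg.lstsq(A,(caps**2).sum(1),rcond=None)[0]
print("caps",caps.round(1),"centre",x[:2],np.sqrt(x[2]+x[0]**2+x[1]**2))
print("empty",onz(c,s,(158,138),88),"ptr",onz(c,s,[(257,209),(265,208)],98))
for n in ["wrist","scene","side"]:
    c=d[n];P,ok=cloud(c,s);f=c["frame"]
    blk=f.max(2)<60
    m=ok&(abs(P[...,2]-184)<5)&blk&(np.hypot(P[...,0]-x[0],P[...,1]-x[1])<70)
    q=P[m]
    if len(q)>10:
        r=cv2.minAreaRect(q[:,:2].astype(np.float32)); print(n,len(q),q.mean(0).round(1),r)
    m=ok&(abs(P[...,2]-142)<3)&blk&(np.hypot(P[...,0]-x[0],P[...,1]-x[1])<70); q=P[m]
    if len(q)>10: print(' flange',len(q),cv2.minEnclosingCircle(q[:,:2].astype(np.float32)))
for n in ["wrist","side","scene"]:
    c=d[n]; f=c["frame"]
    box={"wrist":(0,60,300,310),"side":(190,160,140,110),"scene":(190,140,120,110)}[n]
    a,b,w,h=box;cv2.imwrite(f"pics/{n}0z.png",cv2.convertScaleAbs(cv2.resize(f[b:b+h,a:a+w,::-1],None,fx=min(780/w,590/h),fy=min(780/w,590/h),interpolation=2),alpha=1.3,beta=25))
E
```

```text
caps [[447.4  27. ]
 [565.7  16.4]
 [417.3 -31.7]
 [584.2 -46.5]
 [556.3 -92. ]] centre [500.89067896 -33.83152838] 82.25330816421607
empty [[507.08933786  45.3759836   88.        ]] ptr [[599.13172815 -20.69793895  98.        ]
 [606.76483477 -19.68643232  98.        ]]
wrist 909 [490.5 -29.5 182.3] ((489.990478515625, -31.284894943237305), (20.176733016967773, 26.937824249267578), 53.97280502319336)
 flange 2425 ((500.17620849609375, -38.91816711425781), 40.59713363647461)
scene 39 [491.3 -28.5 182.8] ((492.47735595703125, -31.28087043762207), (16.521888732910156, 32.36546325683594), 58.068580627441406)
 flange 132 ((500.31634521484375, -35.41917419433594), 38.40757751464844)
side 91 [498.8 -43.8 182.8] ((498.5919189453125, -43.50011444091797), (17.76624298095703, 47.99834442138672), 58.57514190673828)
 flange 255 ((497.7385559082031, -43.96546936035156), 40.527252197265625)
```

View pics/wrist0z.png

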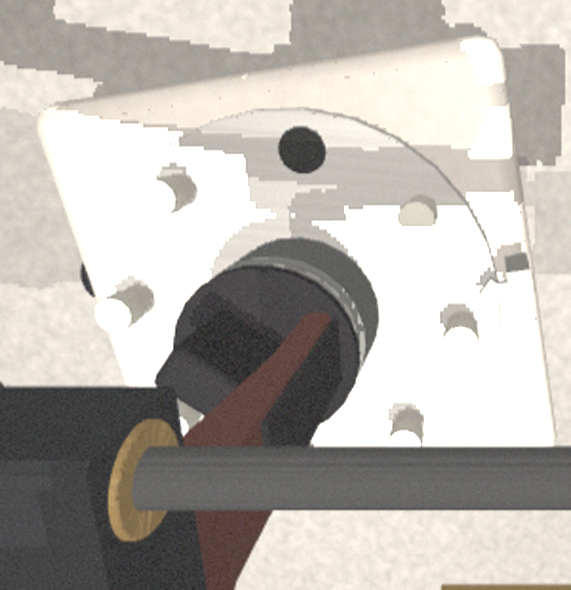

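View pics/side0z.png

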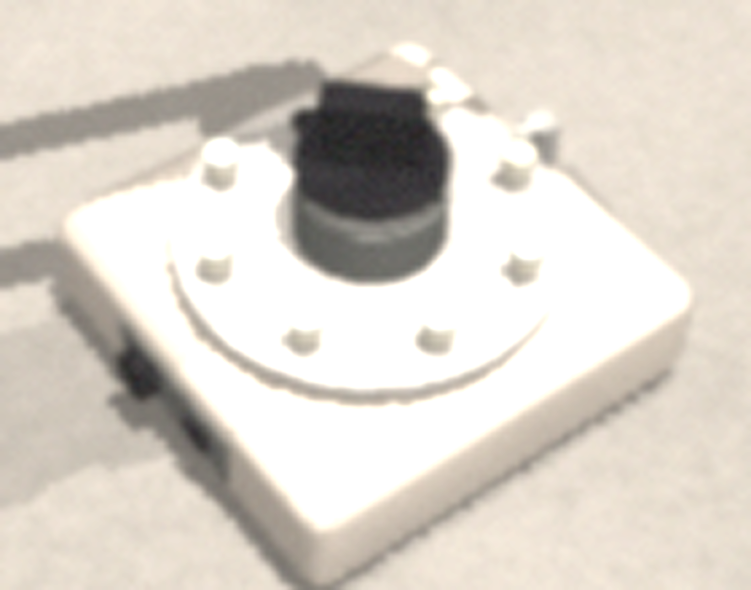

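View pics/scene0z.png

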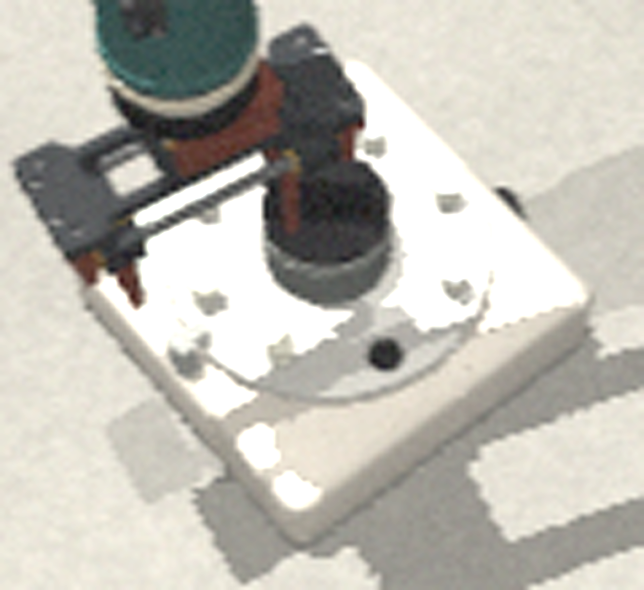

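send_rows(deltas=[[0, 0, -30, 0, 0, 0, 1], [-25, -25, -30, 0, 0, 0, 1], [-29, -25, 0, 0, 0, 0, 1], [-29, -25, 0, 0, 0, 0, 1], [-29, -25, 0, 0, 0, 0, 1], [0, 0, 0, 0, 0, 0, 1], [0, 0, 0, 0, 0, 0, 1], [0, 0, 0, 0, 0, 0, 1]])

```text
time: 1.15
eef_pos: [500.6, -111.4, 257.1]
tool_rot: [0.707, 0.707, 0.0, -0.0]
ft_force: [0.4, -0.3, 0.8]
finger_gap: 88.0
```

Run:
```python
from workcell import robot, cams
from h import *
s=robot.sense(); print(s['time'],s['eef_pos'],s['qvel'],s['ft_force'])
d={n:cams.read_camera(n) for n in ["wrist","side","scene"]};d['s']=s
pickle.dump(d,open("d1.pkl","wb"))
c=d['wrist'];cv2.imwrite("pics/wrist1.png",cv2.resize(c["frame"][:,:,::-1],None,fx=1.5,fy=1.5))
P,ok=cloud(c,s);blk=c["frame"].max(2)<70
near=np.hypot(P[...,0]-500,P[...,1]+38)<60
for z in(184,142):
    q=P[ok&blk&near&(abs(P[...,2]-z)<5)][:,:2].astype(np.float32)
    print(z,len(q),cv2.minAreaRect(q),cv2.minEnclosingCircle(q))
```

```text
1.15 [ 500.59479554 -111.37149733  257.14294543] [ 4.85863744e-03  1.71619607e-03 -2.57421208e-03 -8.62515858e-04
 -4.55980588e-05 -2.57500069e-03] [ 0.35898547 -0.25241207  0.7758633 ]
184 1677 ((499.8584289550781, -39.70966339111328), (20.012916564941406, 54.06338882446289), 53.098785400390625) ((499.9181823730469, -39.4703254699707), 27.729372024536133)
142 4395 ((499.8231506347656, -39.79146194458008), (79.2215347290039, 80.6595458984375), 89.74900817871094) ((499.9147033691406, -40.03060531616211), 40.717525482177734)
```

View pics/wrist1.png

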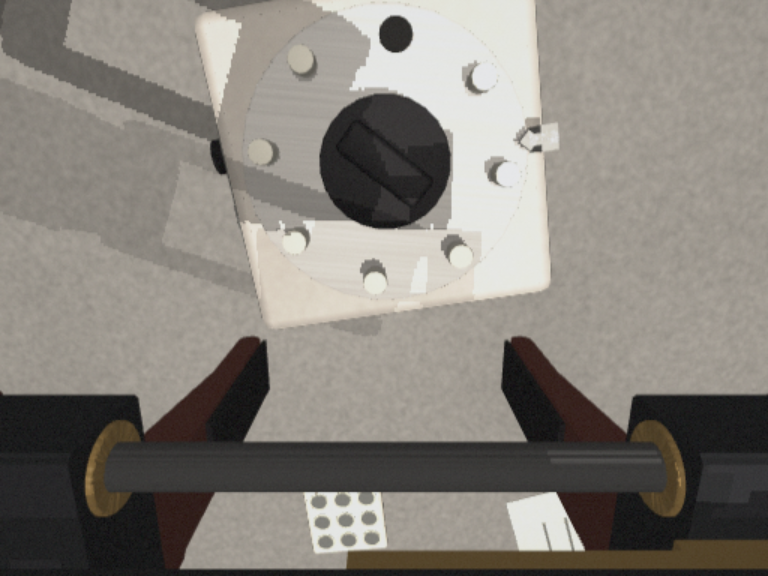

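The view shows the knob at (385,161), the empty place at (396,34) and the pointer tip at (519,139), all in the 1.5x picture. The bar's long axis is at about -37°.

Run:
```python
from h import *
d=pickle.load(open("d1.pkl","rb"));s=d['s'];c=d['wrist']
f=c["frame"]
C=np.array([499.9,-39.8])
m=((f.max(2)<60)).astype(np.uint8); n,l,st,ce=cv2.connectedComponentsWithStats(m)
for i in range(1,n):
    if st[i,4]>60 and ce[i,1]<200: print(st[i],ce[i])
for i in range(1,n):
    if abs(ce[i]-[264,22.7]).max()<6:
        e=onz(c,s,ce[i],88)[0,:2]-C; print("empty",e,np.hypot(*e),np.degrees(np.arctan2(e[1],e[0])))
p=onz(c,s,np.array([(519,139),(555,137)])/1.5,98)[:,:2]-C; print("ptr",p,np.hypot(*p.T),np.degrees(np.arctan2(p[:,1],p[:,0])))
caps=np.array([(302,59),(484,77),(508,174),(460,256),(375,283),(295,242),(262,153)])/1.5
q=onz(c,s,caps,112)[:,:2]-C; print("caps",np.hypot(*q.T),np.degrees(np.arctan2(q[:,1],q[:,0])))
# housing edges via depth near 70
P,ok=cloud(c,s)
hm=ok&(abs(P[...,2]-69)<4)&(f.max(2)>120)
q=P[hm][:,:2].astype(np.float32);r=cv2.minAreaRect(q);print(r)
a,b,w,h=320,60,80,70
cv2.imwrite("pics/ptr1.png",cv2.resize(f[b:b+h,a:a+w,::-1],None,fx=8,fy=8,interpolation=cv2.INTER_CUBIC))
cs=d['scene'];P,ok=cloud(cs,s)
q=P[ok&(abs(P[...,2]-69)<4)&(cs["frame"].max(2)>100)&(np.hypot(P[...,0]-500,P[...,1]+40)<190)][:,:2].astype(np.float32);print(cv2.minAreaRect(q))
cs=d['side'];P,ok=cloud(cs,s)
q=P[ok&(abs(P[...,2]-69)<4)&(cs["frame"].max(2)>100)&(np.hypot(P[...,0]-500,P[...,1]+40)<190)][:,:2].astype(np.float32);print(cv2.minAreaRect(q))
```

```text
[253  11  21  24 392] [263.23979592  22.47959184]
[ 213   63   87   89 5786] [255.64707916 107.98703768]
[140  93  11  23 150] [144.92666667 104.30666667]
empty [ 6.96151879 84.2833809 ] 84.57039103445264 85.27828274159386
ptr [[ 93.94212442  15.85382839]
 [118.95547666  17.20804636]] [ 95.27049184 120.19368655] [9.57907221 8.23128193]
caps [83.20270439 83.82540998 84.74046418 84.22731937 84.85822621 83.71102885
 82.96989131] [ 129.58629189   39.73827878   -5.04597884  -49.99703172  -94.61327166
 -139.36117365  175.74684386]
((499.86767578125, -39.61590576171875), (243.17330932617188, 243.21453857421875), 8.734442710876465)
((498.9716796875, -36.39759826660156), (244.31443786621094, 246.005126953125), 9.143804550170898)
((500.1950378417969, -42.39173889160156), (245.58045959472656, 245.00865173339844), 9.026004791259766)
```

View pics/ptr1.png

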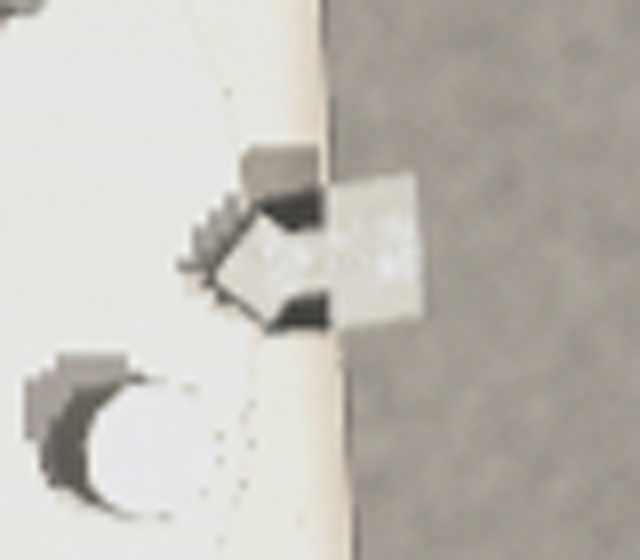

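send_rows(deltas=[[36, -0.5, 0, 0, 0, 0, 1], [36, 0, 0, 0, 0, 0, 1], [0, 0, 0, 0, 0, -0.185, 1], [0, 0, 0, 0, 0, -0.185, 1], [0, 0, 0, 0, 0, -0.185, 1], [0, 0, 0, 0, 0, -0.185, 1], [0, 0, 0, 0, 0, -0.185, 1], [0, 0, 0, 0, 0, 0, 1]])

```text
time: 2.3
eef_pos: [499.6, -39.6, 257.2]
tool_rot: [0.318, 0.948, 0.0, -0.0]
ft_force: [-0.5, -0.2, -0.3]
finger_gap: 87.7
```

```bash
cat > st.py <<'E'
from workcell import robot
from h import *
s=robot.sense();M=R.from_quat(s['tool_rot']).as_matrix()
print(s['time'],s['eef_pos'].round(2),"yaw_y",np.degrees(np.arctan2(M[1,1],M[0,1])).round(2),"tilt",M[:2,2].round(4),"F",s['ft_force'].round(2),"T",s['ft_torque'].round(3),"gap",s['finger_gap'],"j6",s['joint_positions'][5].round(3))
E
python3 st.py
python3 - <<'E'
from workcell import robot, cams
from h import *
s=robot.sense();c=cams.read_camera("wrist")
cv2.imwrite("pics/wrist2.png",cv2.resize(c["frame"][:,:,::-1],None,fx=1.5,fy=1.5))
P,ok=cloud(c,s);blk=c["frame"].max(2)<70
near=np.hypot(P[...,0]-500,P[...,1]+38)<40
q=P[ok&blk&near&(abs(P[...,2]-184)<5)][:,:2].astype(np.float32)
print(len(q),cv2.minAreaRect(q))
M=R.from_quat(s['tool_rot']).as_matrix()
r=cv2.minAreaRect(q);print("offset in tool",M.T@np.r_[np.array(r[0])-s['eef_pos'][:2],0])
E
```

```text
2.3 [499.65 -39.63 257.17] yaw_y 52.94 tilt [-0.0002  0.0001] F [-0.46 -0.17 -0.35] T [ 0.029 -0.08  -0.015] gap 87.74719906093722 j6 -1.141
1337 ((499.2735595703125, -39.51679992675781), (19.7585391998291, 53.25568771362305), 52.31416320800781)
offset in tool [ 3.66175400e-01 -1.37092835e-01  7.80959107e-05]
```

View pics/wrist2.png

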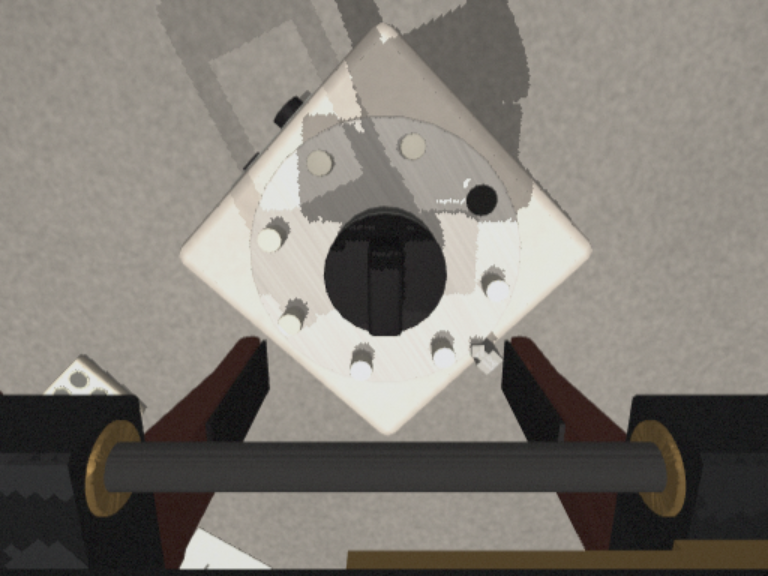

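The bar at (385,280) runs vertically in the picture, centred and square between the jaws. Descending and gripping.

send_rows(deltas=[[0, 0, 36, 0, 0, 0, 1], [0, 0, 36, 0, 0, 0, 1], [0, 0, 36, 0, 0, 0, 1], [0, 0, 0, 0, 0, 0, 1], [0, 0, 0, 0, 0, 0, 0.2], [0, 0, 0, 0, 0, 0, 0.1], [0, 0, 0, 0, 0, 0, 0], [0, 0, 0, 0, 0, 0, 0]], newtons=35)

```text
time: 3.35
eef_pos: [499.9, -40.1, 149.9]
tool_rot: [0.317, 0.948, 0.0, 0.001]
ft_force: [-0.2, -0.4, -0.6]
finger_gap: 51.1
```

```bash
python3 st.py
```

```text
3.35 [499.86 -40.08 149.85] yaw_y 52.99 tilt [ 0.001  -0.0002] F [-0.16 -0.4  -0.59] T [ 0.045 -0.058  0.004] gap 51.07983553771854 j6 -1.143
```

send_rows(deltas=[[0, 0, 0, 0, 0, 0, 0], [0, 0, 0, 0, 0, 0, 0], [0, 0, 0, 0, 0, 0, 0], [0, 0, 0, 0, 0, 0, 0], [0, 0, 0, 0, 0, 0, 0], [0, 0, 0, 0, 0, 0, 0], [0, 0, 0, 0, 0, 0, 0], [0, 0, 0, 0, 0, 0, 0]])

```text
time: 4.35
eef_pos: [499.6, -39.8, 149.2]
tool_rot: [0.317, 0.948, 0.0, -0.0]
ft_force: [1.9, 2.5, -1.1]
finger_gap: 19.9
```

```bash
python3 st.py
```

```text
4.35 [499.6  -39.79 149.21] yaw_y 52.99 tilt [0.0001 0.0004] F [ 1.92  2.47 -1.1 ] T [ 0.496 -0.34   0.014] gap 19.912216523107794 j6 -1.143
```

send_rows(deltas=[[0, 0.2, 0.5, 0, 0, 0, 0], [0, 0.1, 0.5, 0, 0, 0, 0], [0, 0, 0.5, 0, 0, 0, 0], [0, 0, 0.5, 0, 0, 0, 0], [0, 0, 0.5, 0, 0, 0, 0], [0, 0, 0.5, 0, 0, 0, 0], [0, 0, 0.5, 0, 0, 0, 0], [0, 0, 0, 0, 0, 0, 0]])

```text
time: 5.35
eef_pos: [499.6, -39.8, 145.9]
tool_rot: [0.317, 0.948, -0.0, 0.0]
ft_force: [-1.2, 2.1, 5.3]
finger_gap: 19.6
```

```bash
python3 st.py
```

```text
5.35 [499.65 -39.79 145.93] yaw_y 53.0 tilt [-0.     -0.0001] F [-1.18  2.14  5.31] T [0.461 0.113 0.07 ] gap 19.608255405027702 j6 -1.142
```

send_rows(deltas=[[0, 0, 0.5, 0, 0, 0, 0], [0, 0, 0.5, 0, 0, 0, 0], [0, 0, 0, 0, 0, 0.035, 0], [0, 0, 0, 0, 0, 0.035, 0], [0, 0, 0, 0, 0, 0.035, 0], [0, 0, 0, 0, 0, 0.035, 0], [0, 0, 0, 0, 0, 0.035, 0], [0, 0, 0, 0, 0, 0.035, 0]])

```text
time: 6.35
eef_pos: [499.8, -39.7, 145.1]
tool_rot: [0.415, 0.91, 0.0, 0.0]
ft_force: [-1.5, 2.9, 6.8]
finger_gap: 19.7
```

```bash
python3 st.py
```

```text
6.35 [499.79 -39.69 145.14] yaw_y 40.91 tilt [0.0003 0.    ] F [-1.48  2.86  6.77] T [0.542 0.135 0.183] gap 19.7456375874105 j6 -0.931
```

send_rows(deltas=[[0, 0, 0.4, 0, 0, -0.035, 0], [0, 0, 0, 0, 0, -0.04, 0], [0, 0, 0, 0, 0, -0.04, 0], [0, 0, 0, 0, 0, -0.04, 0], [0, 0, 0, 0, 0, -0.04, 0], [0, 0, 0, 0, 0, -0.04, 0], [0, 0, 0, 0, 0, -0.04, 0], [0, 0, 0, 0, 0, -0.04, 0]])

```text
time: 7.35
eef_pos: [499.6, -39.9, 144.9]
tool_rot: [0.267, 0.964, -0.0, 0.0]
ft_force: [-1.4, 2.2, 8.8]
finger_gap: 19.7
```

```bash
python3 st.py
```

```text
7.35 [499.62 -39.86 144.89] yaw_y 59.08 tilt [ 0.0001 -0.0002] F [-1.43  2.18  8.76] T [ 0.37   0.333 -0.103] gap 19.747878313622046 j6 -1.248
```

send_rows(deltas=[[0, 0, 0, 0, 0, -0.04, 0], [0, 0, 0, 0, 0, -0.04, 0], [0, 0, 0, 0, 0, -0.04, 0], [0, 0, 0, 0, 0, -0.04, 0], [0, 0, 0, 0, 0, -0.04, 0], [0, 0, 0, 0, 0, -0.04, 0], [0, 0, 0, 0, 0, -0.04, 0], [0, 0, 0, 0, 0, -0.04, 0]])

```text
time: 8.35
eef_pos: [499.5, -40.1, 144.2]
tool_rot: [0.11, 0.994, -0.0, -0.0]
ft_force: [-0.8, 0.4, 2.9]
finger_gap: 19.7
```

```bash
python3 st.py
```

```text
8.35 [499.46 -40.1  144.18] yaw_y 77.41 tilt [-0.0005 -0.0005] F [-0.77  0.38  2.87] T [ 0.24   0.034 -0.198] gap 19.727545620045035 j6 -1.568
```

send_rows(deltas=[[0, 0, 0.25, 0, 0, 0, 0], [0, 0, 0.25, 0, 0, 0, 0], [0, 0, 0.25, 0, 0, 0, 0], [0, 0, 0.25, 0, 0, 0, 0], [0, 0, 0.25, 0, 0, 0, 0], [0, 0, 0.25, 0, 0, 0, 0], [0, 0, 0, 0, 0, 0, 0], [0, 0, 0, 0, 0, 0, 0]])

```text
time: 9.35
eef_pos: [499.5, -40.0, 142.8]
tool_rot: [0.11, 0.994, -0.0, -0.0]
ft_force: [-1.9, -2.6, 4.4]
finger_gap: 19.8
```

```bash
python3 st.py
python3 - <<'E'
from workcell import robot, cams
from h import *
c=cams.read_camera("scene");f=c["frame"];a,b,w,h=190,140,120,110
cv2.imwrite("pics/scene3.png",cv2.resize(f[b:b+h,a:a+w,::-1],None,fx=5,fy=5,interpolation=2))
E
```

```text
9.35 [499.53 -40.   142.81] yaw_y 77.35 tilt [-0.0003 -0.0004] F [-1.94 -2.63  4.36] T [-0.461  0.335 -0.087] gap 19.825120317663192 j6 -1.567
```

View pics/scene3.png

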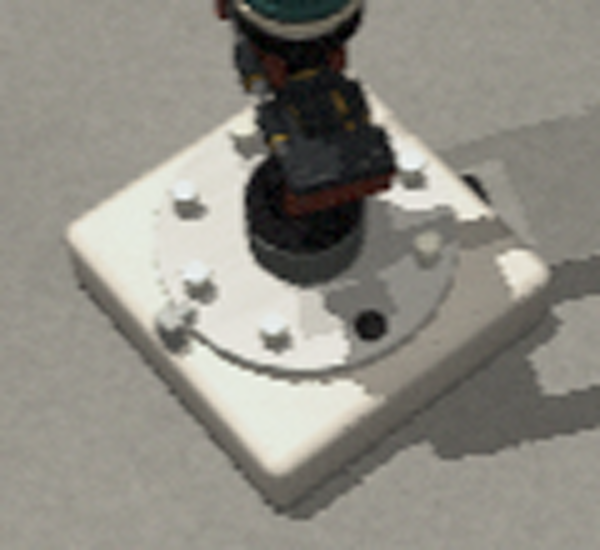

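Only the friction force of about 4 N remains, so the dog is in. In the picture the empty place has shifted slightly, to (371,325). Pushing home.

send_rows(deltas=[[0, 0, 0.7, 0, 0, 0, 0], [0, 0, 0.7, 0, 0, 0, 0], [0, 0, 0.7, 0, 0, 0, 0], [0, 0, 0.7, 0, 0, 0, 0], [0, 0, 0.7, 0, 0, 0, 0], [0, 0, 0.7, 0, 0, 0, 0], [0, 0, 0.5, 0, 0, 0, 0], [0, 0, 0.3, 0, 0, 0, 0]])

```text
time: 10.4
eef_pos: [499.6, -39.9, 137.8]
tool_rot: [0.11, 0.994, -0.0, -0.0]
ft_force: [-2.3, -2.8, 5.8]
finger_gap: 19.6
```

```bash
python3 st.py
python3 - <<'E'
from workcell import robot, cams
from h import *
c=cams.read_camera("scene");s=robot.sense();C=np.array([499.9,-39.8])
d0=pickle.load(open("d0.pkl","rb"))['scene']
for k in (d0,c):
    m=(k["frame"].max(2)<60).astype(np.uint8); n,l,st,ce=cv2.connectedComponentsWithStats(m)
    for i in range(1,n):
        e=onz(k,s,ce[i],88)[0,:2]-C
        if 10<st[i,4]<100 and np.hypot(*e)<105: print(st[i,4],ce[i],e,np.hypot(*e),np.degrees(np.arctan2(e[1],e[0])))
E
```

```text
10.4 [499.55 -39.95 137.83] yaw_y 77.35 tilt [-0.0003 -0.0003] F [-2.31 -2.76  5.82] T [-0.697  0.427 -0.125] gap 19.623741732725932 j6 -1.567
90 [251.12222222 192.01111111] [ 9.01485605 21.39330669] 23.21510716121915 67.15008682477458
27 [261.33333333 205.77777778] [ 6.17936613 84.87548018] 85.10012750295556 85.83592315237448
27 [263.7037037  204.77777778] [-2.58533412 85.62438851] 85.66341027958165 91.72945752802224
```

send_rows(deltas=[[0, 0, 0.2, 0, 0, 0, 0], [0, 0, 0.2, 0, 0, 0, 0], [0, 0, 0.2, 0, 0, 0, 0], [0, 0, 0.2, 0, 0, 0, 0], [0, 0, 0.2, 0, 0, 0, 0], [0, 0, 0, 0, 0, 0, 0], [0, 0, 0, 0, 0, 0, 0], [0, 0, 0, 0, 0, 0, 0]])

```text
time: 11.45
eef_pos: [499.6, -40.0, 137.1]
tool_rot: [0.11, 0.994, -0.0, -0.0]
ft_force: [-3.4, -3.5, 7.4]
finger_gap: 19.4
```

```bash
python3 st.py
```

```text
11.45 [499.58 -39.96 137.15] yaw_y 77.35 tilt [-0.0001 -0.0004] F [-3.36 -3.53  7.42] T [-0.569  0.642 -0.075] gap 19.37942738552014 j6 -1.567
```

send_rows(deltas=[[0, 0, 0.2, 0, 0, 0, 0], [0, 0, 0.2, 0, 0, 0, 0], [0, 0, 0.2, 0, 0, 0, 0], [0, 0, 0.2, 0, 0, 0, 0], [0, 0, 0, 0, 0, 0, 0], [0, 0, 0, 0, 0, 0, 0], [0, 0, 0, 0, 0, 0, 0], [0, 0, 0, 0, 0, 0, 0]])

```text
time: 12.45
eef_pos: [499.7, -40.0, 137.1]
tool_rot: [0.11, 0.994, -0.0, 0.0]
ft_force: [-6.0, -3.1, 14.7]
finger_gap: 19.5
```

```bash
python3 st.py
```

```text
12.45 [499.66 -39.99 137.07] yaw_y 77.35 tilt [ 0.0003 -0.0005] F [-6.04 -3.13 14.71] T [-0.545  0.922 -0.09 ] gap 19.524308542658147 j6 -1.567
```

The knob is on its stop: z is 137.07, 12.1 mm down, and the force is rising. I'll relax the push and turn clockwise.

send_rows(deltas=[[0, 0, -0.8, 0, 0, 0.03, 0], [0, 0, 0, 0, 0, 0.06, 0], [0, 0, 0, 0, 0, 0.1, 0], [0, 0, 0, 0, 0, 0.1, 0], [0, 0, 0, 0, 0, 0.1, 0], [0, 0, 0, 0, 0, 0.1, 0], [0, 0, 0, 0, 0, 0.1, 0], [0, 0, 0, 0, 0, 0.1, 0]])

```text
time: 13.45
eef_pos: [499.9, -39.5, 137.2]
tool_rot: [0.441, 0.897, 0.0, 0.0]
ft_force: [-2.5, -2.0, 7.0]
finger_gap: 19.3
```

send_rows(deltas=[[0, 0, 0, 0, 0, 0.1, 0], [0, 0, 0, 0, 0, 0.1, 0], [0, 0, 0, 0, 0, 0.1, 0], [0, 0, 0, 0, 0, 0.1, 0], [0, 0, 0, 0, 0, 0.1, 0], [0, 0, 0, 0, 0, 0.08, 0], [0, 0, 0, 0, 0, 0.04, 0], [0, 0, 0, 0, 0, 0, 0]])

```text
time: 14.45
eef_pos: [500.4, -39.3, 137.1]
tool_rot: [0.693, 0.721, 0.001, 0.0]
ft_force: [-2.0, -0.4, 6.9]
finger_gap: 19.6
```

```bash
python3 st.py
cat > look.py <<'E'
import sys
from workcell import robot, cams
from h import *
s=robot.sense();C=np.array([499.9,-39.8])
for nm in ("wrist","scene","side"):
    k=cams.read_camera(nm)
    m=(k["frame"].max(2)<60).astype(np.uint8); n,l,st,ce=cv2.connectedComponentsWithStats(m)
    for i in range(1,n):
        e=onz(k,s,ce[i],88)[0,:2]-C
        if 8<st[i,4]<1500 and 60<np.hypot(*e)<105: print(nm,st[i],ce[i],e.round(1),np.hypot(*e).round(1),np.degrees(np.arctan2(e[1],e[0])).round(2))
    f=k["frame"]
    if nm=="wrist": cv2.imwrite(f"pics/w{sys.argv[1]}.png",cv2.resize(f[:,:,::-1],None,fx=1.5,fy=1.5))
    else:
        a,b,w,h={"side":(190,160,140,110),"scene":(190,140,120,110)}[nm]
        cv2.imwrite(f"pics/{nm}{sys.argv[1]}.png",cv2.resize(f[b:b+h,a:a+w,::-1],None,fx=5,fy=5,interpolation=2))
E
python3 look.py 4
```

```text
14.45 [500.39 -39.34 137.14] yaw_y 2.27 tilt [0.0013 0.0007] F [-1.96 -0.39  6.86] T [-0.17   0.326  0.055] gap 19.60761497919395 j6 -0.257
wrist [347 156  29  28 639] [360.93114241 169.23787167] [78.6 31.3] 84.6 21.71
wrist [236 310   6   4  12] [238.08333333 310.91666667] [-12.  -97.7] 98.5 -97.0
scene [ 220  134   59   62 1443] [250.11781012 165.46777547] [-42.3 -75.1] 86.2 -119.4
scene [232 201   6   5  24] [234.875      203.16666667] [77.5 31.4] 83.7 22.03
side [275 185   5   3  11] [277.27272727 185.81818182] [79.  29.9] 84.5 20.73
```

View pics/w4.png

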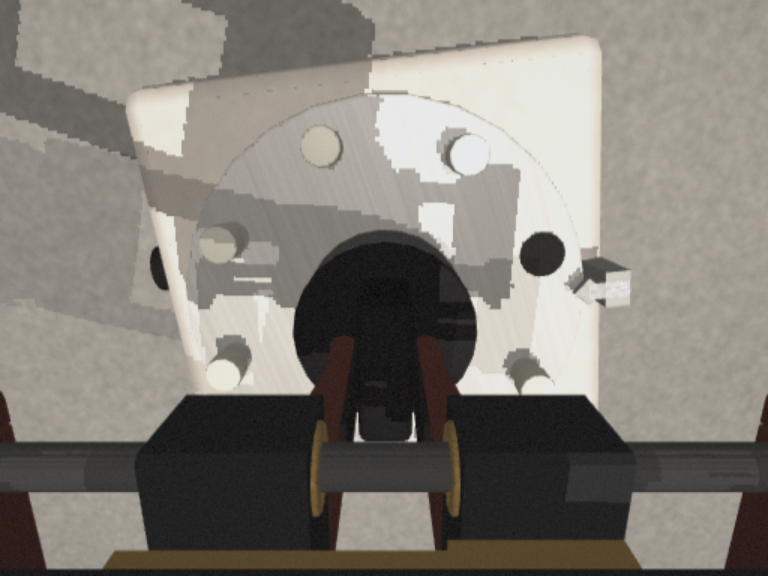

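View pics/scene4.png

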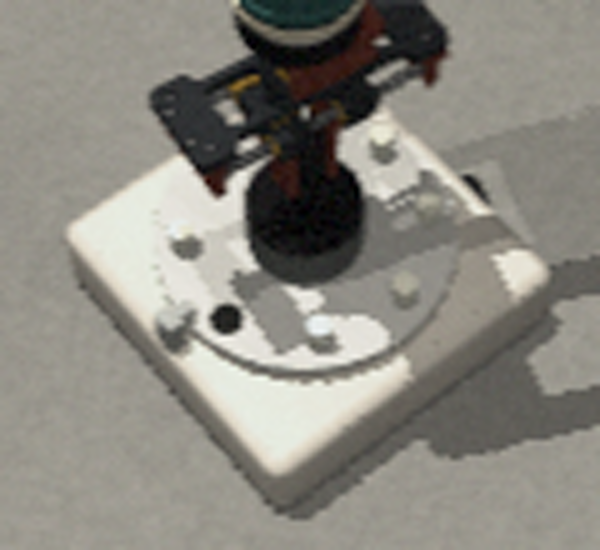

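The empty place (542,254) is at 21.7° and the pointer tip (573,288) at about 9°. About 12.5° of turn remain.

send_rows(deltas=[[0, 0, 0, 0, 0, 0.04, 0], [0, 0, 0, 0, 0, 0.04, 0], [0, 0, 0, 0, 0, 0.04, 0], [0, 0, 0, 0, 0, 0.03, 0], [0, 0, 0, 0, 0, 0.03, 0], [0, 0, 0, 0, 0, 0.02, 0], [0, 0, 0, 0, 0, 0, 0], [0, 0, 0, 0, 0, 0, 0]])

```text
time: 15.6
eef_pos: [500.5, -39.3, 137.1]
tool_rot: [0.761, 0.648, 0.001, 0.0]
ft_force: [-0.4, -0.7, 5.8]
finger_gap: 19.7
```

```bash
python3 st.py;python3 look.py 5
python3 - <<'E'
import cv2
f=cv2.imread("pics/w5.png");cv2.imwrite("pics/w5z.png",cv2.resize(f[210:410,430:680],None,fx=2.9,fy=2.9,interpolation=2))
E
```

```text
15.6 [500.53 -39.32 137.14] yaw_y -9.16 tilt [0.0016 0.0007] F [-0.38 -0.72  5.84] T [-0.151  0.238  0.09 ] gap 19.73360355046786 j6 -0.058
wrist [347 155  29  28 641] [360.9375975  168.78315133] [83.3 15.5] 84.7 10.54
scene [ 220  138   60   58 1451] [250.38594073 165.19710544] [-43.7 -75.7] 87.4 -120.03
scene [229 198   5   5  21] [231.14285714 200.28571429] [83.1 15.3] 84.5 10.44
side [279 187   5   4  12] [281.33333333 188.66666667] [83.7 14.4] 84.9 9.76
```

View pics/w5z.png

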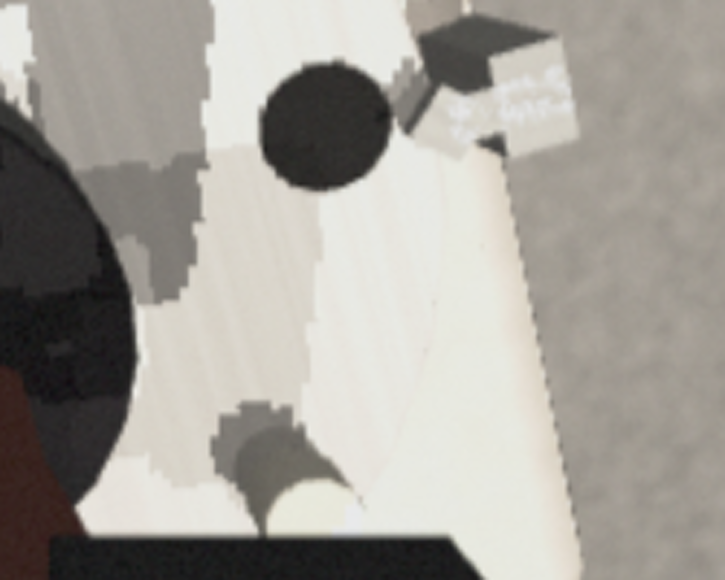

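Run:
```python
from workcell import robot
from h import *
d=pickle.load(open("d1.pkl","rb"));c=d['wrist'];s=robot.sense();C=np.array([499.9,-39.8])
p=onz(c,s,[(379.1,170.3)],98)[:,:2]-C; print(p,np.hypot(*p.T),np.degrees(np.arctan2(p[:,1],p[:,0])))
```

```text
[[93.33980068 14.7617286 ]] [94.49987842] [8.98691923]
```

send_rows(deltas=[[0, 0, 0, 0, 0, 0.01, 0], [0, 0, 0, 0, 0, 0.01, 0], [0, 0, 0, 0, 0, 0.006, 0], [0, 0, 0, 0, 0, 0, 0], [0, 0, 0, 0, 0, 0, 0], [0, 0, 0, 0, 0, 0, 0], [0, 0, 0, 0, 0, 0, 0], [0, 0, 0, 0, 0, 0, 0]])

```text
time: 16.75
eef_pos: [500.6, -39.3, 137.1]
tool_rot: [0.77, 0.638, 0.001, 0.0]
ft_force: [-1.1, 0.1, 5.2]
finger_gap: 19.4
```

```bash
python3 st.py;python3 look.py 6
```

```text
16.75 [500.56 -39.34 137.12] yaw_y -10.65 tilt [0.0016 0.0006] F [-1.15  0.11  5.21] T [-0.142  0.262  0.129] gap 19.429217683436814 j6 -0.032
wrist [347 155  29  28 642] [360.88629283 168.56074766] [83.6 13.5] 84.7 9.17
scene [ 220  138   60   58 1452] [250.45110193 165.17561983] [-44.  -75.6] 87.5 -120.18
scene [229 198   5   5  21] [231.        200.0952381] [83.1 14.4] 84.4 9.84
side [280 188   5   3  12] [281.83333333 188.91666667] [84.4 12.8] 85.4 8.65
```

send_rows(deltas=[[0, 0, 0, 0, 0, -0.01, 0], [0, 0, 0, 0, 0, 0, 0], [0, 0, 0, 0, 0, 0, 0.4], [0, 0, 0, 0, 0, 0, 0.6], [0, 0, 0, 0, 0, 0, 0.8], [0, 0, 0, 0, 0, 0, 1], [0, 0, 0, 0, 0, 0, 1], [0, 0, 0, 0, 0, 0, 1]])

```text
time: 17.9
eef_pos: [499.7, -39.8, 136.8]
tool_rot: [0.767, 0.642, -0.0, -0.0]
ft_force: [0.0, 0.6, 0.5]
finger_gap: 76.3
```

```bash
python3 st.py;python3 look.py 7
```

```text
17.9 [499.65 -39.77 136.83] yaw_y -10.09 tilt [-0.0001  0.0001] F [0.03 0.61 0.53] T [ 0.036 -0.016  0.002] gap 76.25828347335707 j6 -0.041
wrist [348 155  30  29 643] [362.52099533 168.90357698] [83.6 13.5] 84.7 9.16
scene [229 198   5   5  21] [231.        200.0952381] [83.1 14.4] 84.4 9.84
side [280 188   5   3  12] [281.83333333 188.91666667] [84.4 12.8] 85.4 8.65
```

Released, and the carousel hasn't moved. Lifting clear.

send_rows(deltas=[[0, 0, -5, 0, 0, 0, 1], [0, 0, -15, 0, 0, 0, 1], [0, 0, -25, 0, 0, 0, 1], [0, 0, -30, 0, 0, 0, 1], [0, 0, -30, 0, 0, 0, 1], [-30, 0, 0, 0, 0, 0, 1], [-40, 0, 0, 0, 0, 0, 1], [0, 0, 0, 0, 0, 0, 1]])

```text
time: 19.05
eef_pos: [487.5, -110.7, 243.1]
tool_rot: [0.767, 0.641, 0.0, 0.001]
ft_force: [0.3, -0.9, 0.6]
finger_gap: 87.8
```

```bash
python3 st.py;python3 look.py 8
python3 - <<'E'
from workcell import robot, cams
from h import *
s=robot.sense();c=cams.read_camera("wrist");P,ok=cloud(c,s);near=np.hypot(P[...,0]-500,P[...,1]+40)<42
b=ok&near&(c["frame"].max(2)<70)
z=P[b][:,2];d=pickle.load(open("d1.pkl","rb"));P0,ok0=cloud(d['wrist'],d['s'])
z0=P0[ok0&(np.hypot(P0[...,0]-500,P0[...,1]+40)<42)&(d['wrist']["frame"].max(2)<70)][:,2]
for zz,lo in((z0,0),(z,0)): print([ (x,int(n)) for x,n in zip(range(120,192,2),np.histogram(zz,range(120,194,2))[0]) if n>50])
E
```

```text
19.05 [ 487.51 -110.68  243.11] yaw_y -10.24 tilt [ 0.0014 -0.0012] F [ 0.25 -0.94  0.62] T [-0.02   0.032  0.005] gap 87.78784824687432 j6 -0.182
wrist [324  69  22  22 368] [334.33967391  79.46195652] [83.6 13.2] 84.6 8.97
scene [229 198   5   5  21] [231.        200.0952381] [83.1 14.4] 84.4 9.84
side [280 188   5   3  12] [281.83333333 188.91666667] [84.4 12.8] 85.4 8.65
[(138, 693), (140, 3509), (142, 190), (180, 410), (182, 1179), (184, 55)]
[(126, 702), (128, 3561), (130, 163), (168, 448), (170, 1189)]
```

View pics/w8.png

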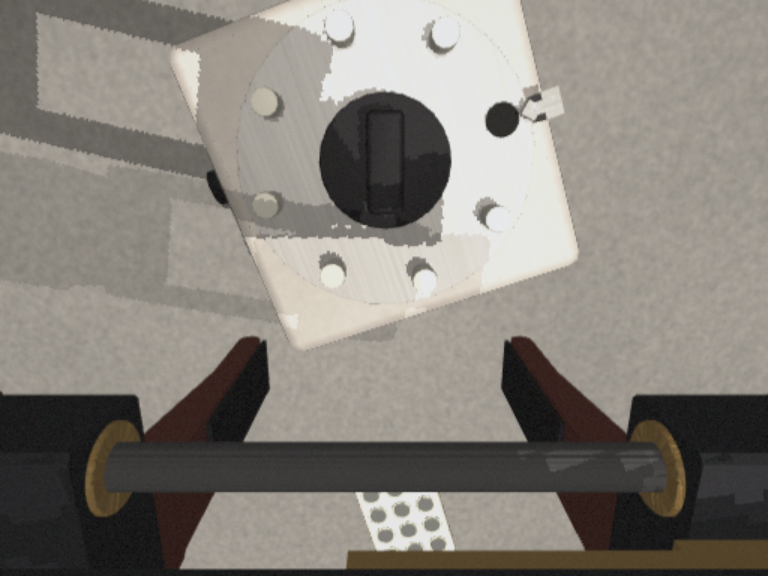

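View pics/side8.png

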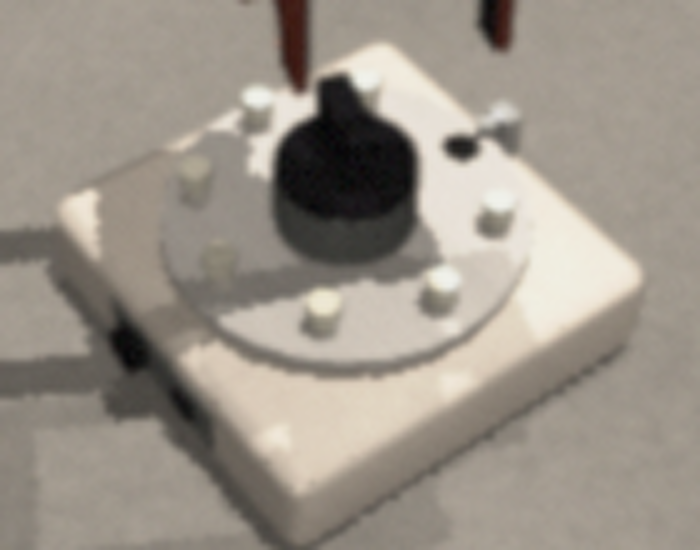

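The final pictures show the knob 12 mm lower than at the start and the empty place (502,119) at the pointer (522,107). The wrist view puts the empty place at 8.97°, against about 9.0° for the pointer. The gripper is clear of everything, so I'm handing in.

```bash
python3 -c "
from workcell import robot
print(robot.hand_in(), robot.sense()['time'])"
```

```text
the job is handed in; nothing more can be done
the job is handed in; nothing more can be done
```

The mixer is in gear with its empty place at the pointer. I let go of the knob and handed the job in at about 19 s of the 51 s allowed.

- **Meshing:** I rocked the knob under a light push, with at most about 9 N at the wrist between moves. The load then fell and the knob sank a little by itself. It slid home against friction only, and I felt the stop at about 15 N.
- **Fully home:** The depth picture shows the flange and grip 12 mm lower than at the start.
- **Carousel position:** After release, the wrist camera puts the empty place at 8.97°, against about 9.0° for the pointer. The other two cameras disagree slightly, reading 9.8° (scene) and 8.7° (side). They resolve the place far more coarsely.
- **Extra turn:** While meshing, the knob carried the carousel about 6° the wrong way. I turned it back through the same drive.
- **Surroundings:** Every motion stayed above the mixer, and I recorded no unexpected force. The carousel and tubes were not touched. I did not measure the beaker, rack and spot plate again at the end.

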